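Re-sort mixed-up sample tubes in their colour-coded cradles

TASK

The four sample tubes have been put back in the wrong cradles: lay each tube in the cradle of its own colour, centred and fully down in both supports. Use the empty grey cradle as the parking place while you swap them, and leave it empty at the end; never lay a tube on the bench, and do not knock over the amber bottle.

Things in the scene. Friction and masses are not known exactly. Their poses are not given: they have to be found in the camera images.
- tube_red: loose sample tube with a red cap and a red band round its middle, white plastic, 60 g: a smooth round rod 30 mm in diameter (cap flush) and 116 mm long, lying level in a cradle. Origin on its axis at mid-length (the band), x axis along the tube towards the cap; y and z turn as it rolls. At the start the origin is 40 mm above its cradle's underside, within 4 mm of its middle
- tube_blue: loose sample tube with a blue cap and a blue band round its middle, white plastic, 60 g: a smooth round rod 30 mm in diameter (cap flush) and 116 mm long, lying level in a cradle. Origin on its axis at mid-length (the band), x axis along the tube towards the cap; y and z turn as it rolls. At the start the origin is 40 mm above its cradle's underside, within 4 mm of its middle
- tube_green: loose sample tube with a green cap and a green band round its middle, white plastic, 60 g: a smooth round rod 30 mm in diameter (cap flush) and 116 mm long, lying level in a cradle. Origin on its axis at mid-length (the band), x axis along the tube towards the cap; y and z turn as it rolls. At the start the origin is 40 mm above its cradle's underside, within 4 mm of its middle
- tube_yellow: loose sample tube with a yellow cap and a yellow band round its middle, white plastic, 60 g: a smooth round rod 30 mm in diameter (cap flush) and 116 mm long, lying level in a cradle. Origin on its axis at mid-length (the band), x axis along the tube towards the cap; y and z turn as it rolls. At the start the origin is 40 mm above its cradle's underside, within 4 mm of its middle
- cradle_red: red cradle, home of the red tube; fixed. Base plate 124 mm (x) by 64 mm (y), 8 mm thick; two V supports, 8 mm thick, 31 mm either side of the middle along x, leave 54 mm between them for the fingers. They hold a tube along x, its axis 40 mm above the underside; V mouth 40 mm wide, tops 39 mm above the underside. Origin: centre of the underside, 2 mm above the bench; z up
- cradle_blue: blue cradle, home of the blue tube; fixed. Base plate 124 mm (x) by 64 mm (y), 8 mm thick; two V supports, 8 mm thick, 31 mm either side of the middle along x, leave 54 mm between them for the fingers. They hold a tube along x, its axis 40 mm above the underside; V mouth 40 mm wide, tops 39 mm above the underside. Origin: centre of the underside, 2 mm above the bench; z up
- cradle_green: green cradle, home of the green tube; fixed. Base plate 124 mm (x) by 64 mm (y), 8 mm thick; two V supports, 8 mm thick, 31 mm either side of the middle along x, leave 54 mm between them for the fingers. They hold a tube along x, its axis 40 mm above the underside; V mouth 40 mm wide, tops 39 mm above the underside. Origin: centre of the underside, 2 mm above the bench; z up
- cradle_yellow: yellow cradle, home of the yellow tube; fixed. Base plate 124 mm (x) by 64 mm (y), 8 mm thick; two V supports, 8 mm thick, 31 mm either side of the middle along x, leave 54 mm between them for the fingers. They hold a tube along x, its axis 40 mm above the underside; V mouth 40 mm wide, tops 39 mm above the underside. Origin: centre of the underside, 2 mm above the bench; z up
- cradle_grey: grey cradle, empty at the start: the spare parking place; fixed. Same shape, origin and axes as the coloured cradles (a tube's axis lies 40 mm above its underside). All five stand on a thin mat, turned the same way, at least 120 mm apart centre to centre; a dish (14 mm high) and a marker (12 mm high) lie between some of them
- amber_bottle: bystander: upright amber glass bottle with a black cap, 48 mm in diameter and 110 mm tall, 250 g, loose, standing at the left edge of the mat, at least 90 mm from the axis of any tube. Origin: centre of its underside, z up

How it is judged:
By the outcome, as a careful person would: the job done as asked, in the order asked, and still so for the second after the job is handed in, with the robot touching nothing.
It also fails if it takes over 128 s, if anything falls off the work surface, if the arm or the gripper's body presses on something with over 40 N, if the wrist force passes 120 N, or if a joint passes its speed limit or range.

ROBOT

A 7-joint arm with a two-finger parallel gripper is mounted at the origin on the work surface. World frame = base frame: x ahead of the robot, y to its left, z up, the work surface at z = 0. Lengths are in m, angles in rad, forces in N, time in s.
With the tool pointing down it reaches from about 0.425 to 0.875 m from the base axis. Payload 8.4 kg.
Tool frame: the origin (TCP) lies between the finger pads; the fingertips stand 22 mm ahead of it and the grasp point (between the pads) lies 3 mm ahead of it; z points along the fingers, y is the line along which they close (so a half turn about z gives the same grasp; the last joint's range is limited). The gripper opens to 85 mm and grips with 20 to 120 N. Pads are 22 mm wide; open, the fingers measure 114 mm over their backs; the gripper's body (76 mm by 85 mm) begins 54 mm behind the grasp point. The pads swing forward as they close: fully open they stand 13 mm farther back than shut.
Start: joints at [-1.223, 0.333, 0.04, 1.465, -0.013, 1.343, -0.059], TCP at [0.281, 0.586, 0.253] pointing down, gripper open.
Joint ranges: [-2.58, 2.58], [-0.38, 2.09], [-1.3, 1.39], [0.25, 2.4], [-1.5, 4.64], [0.08, 2.09], [-2.65, 2.65]. Speed limits (rad/s): [2.22, 2.22, 2.79, 2.79, 3.14, 3.14, 3.14].

INTERFACE

Orientations are given as a 3x3 rotation matrix whose columns are the frame's x, y, z axes.
In Python, from plant import r gives the robot as it stands.
- The arm moves only by the shell command python3 -m crank 'ROWS' [FORCE]. ROWS is JSON, one flat list of numbers, 5 for each row, row after row: the opening, from 0 (shut) to 1 (fully open), then the shift along the world's x, y, z in m, then the turn about the world's z in rad. A call has 1 to 5 rows; each row is the pose to reach, as a shift and turn from the pose commanded when the call began; what a row does not reach only later rows make up. A row lasts 1/12 s, in which the tool goes at most 41.7 mm and 7.16 degrees, less where a joint would pass 70% of its speed; a pose out of reach is approached as far as the arm can. A call with a gripper value outside its range is refused whole. The fingers move at their own pace and stop on an object; FORCE is the grip in N (left out, the last holds). Time passes only in rows, so rows that repeat a pose let the fingers close. It gives the time, the measured TCP pose, the force, the opening and the grip force at its end, in the units of the state.
- r.sense(): the state, without advancing time (a new reading comes with each control period).
- r.read_camera(name): name is "side" or "top"; returns a dict with "img" (420x560x3 uint8, red, green, blue), "vertical_fov" (degrees; the focal length in pixels is half the picture's height over the tangent of half this angle, whatever the lens; pixels are square), "cx", "cy" (the principal point, pixels), "pose" (4x4, takes a point from camera to world coordinates). Camera axes: x right, y up, looking along -z (the intrinsics and any distortion apply to the point x, -y, -z); pixel columns grow to the right and rows downward; lengths in m; the calibration is good to about 2 mm. A picture is of the moment at which its call begins. There is no depth.
- r.finish_job(): hands the job in; it is judged then, once.
The state is a dict: "clock": time; "joint_pos": joint angles; "qvel": joint speeds; "joint_efforts": joint torques, N m; "eef_pos": TCP position; "ee_rot": TCP orientation; "ft_force": force on the tool from outside, world axes, zero at the start; "moment": the same for the moment, N m; "width": opening from 0.0 (shut) to 1.0 (fully open); "grasp_force": force on a finger pad.
Only numpy, scipy, OpenCV 4.12 (cv2) and the standard library are available. Lean on these libraries where they do the work, as an engineer would, in place of code of your own. Each camera call takes 0.05 s, during which the arm holds its last target. There are 200 camera calls.

## Working session

There is one attempt and no reset: what is moved stays moved. The work goes in short steps, Python scripts to look and compute and a shell command to move; the robot and the scene stay as the last step left them, time stands still between calls to the robot, and variables do not carry over. Pictures are saved under pics/ and viewed, at most 14 in all, crops included, and the job is handed in when it is done.

```bash
ls; mkdir -p pics
python3 - <<'E'
from plant import r
import cv2
for n in("side","top"):
    c=r.read_camera(n); print(n,{k:v for k,v in c.items() if k!='img'})
    cv2.imwrite(f'pics/{n}0.png',c['img'][:,:,::-1])
s=r.sense();print(s)
E
```

```text
pics
side {'vertical_fov': 57.695662840333455, 'cx': 279.55419260000247, 'cy': 212.34484178046327, 'pose': array([[ 0.93682078,  0.20218068, -0.2854642 ,  0.39229626],
       [-0.34959816,  0.5127534 , -0.78413333, -0.4589088 ],
       [-0.01216387,  0.83439015,  0.55104003,  0.42417527],
       [ 0.        ,  0.        ,  0.        ,  1.        ]])}
top {'vertical_fov': 42.85251221988916, 'cx': 277.6978494400986, 'cy': 211.4412570305818, 'pose': array([[ 0.01032352,  0.99143688, -0.13017813,  0.43688631],
       [-0.99977523,  0.00782299, -0.01970527,  0.02643272],
       [-0.01851814,  0.13035229,  0.99129479,  1.06680868],
       [ 0.        ,  0.        ,  0.        ,  1.        ]])}
{'clock': 0.1, 'joint_pos': array([-1.22317794,  0.3338418 ,  0.03988806,  1.46620352, -0.01341353,
        1.34327492, -0.05851015]), 'qvel': array([-0.0020744 , -0.00089573, -0.00061993, -0.0020325 , -0.00071043,
       -0.00118897,  0.00029219]), 'joint_efforts': array([ 3.03705951e-03, -6.60010958e+01,  1.36942416e+00, -4.06472790e+01,
        1.69440347e-02,  8.81827291e-03, -3.42245357e-05]), 'eef_pos': array([0.28072412, 0.58583102, 0.25249924]), 'ee_rot': array([[-9.01807867e-01,  4.32136863e-01, -5.49823081e-04],
       [ 4.32137204e-01,  9.01806855e-01, -1.35405180e-03],
       [-8.93014730e-05, -1.45869357e-03, -9.99998932e-01]]), 'ft_force': array([-0.8282215,  0.443835 , -0.3804808]), 'moment': array([ 0.00946842, -0.0175133 , -0.04378325]), 'grasp_force': 0.0, 'width': 0.9986660123581523}
```

View pics/top0.png

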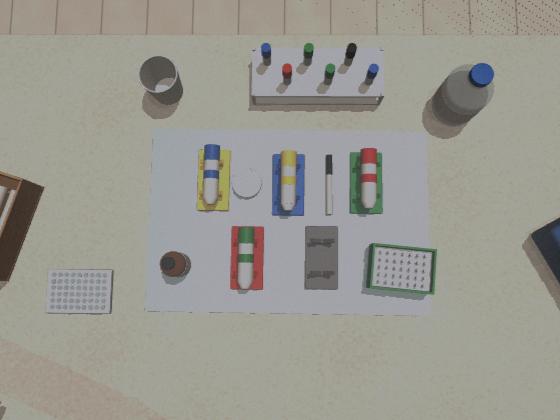

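View pics/side0.png

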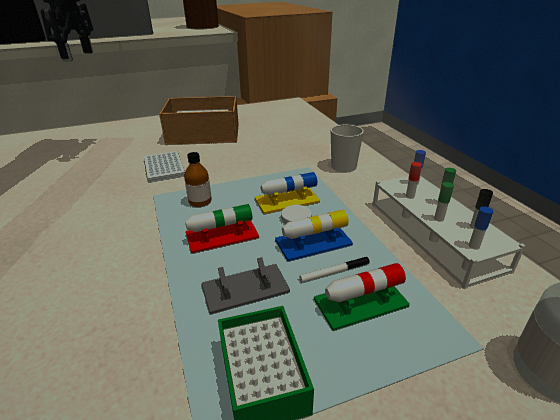

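Top view: green tube in the red cradle (246,258), blue tube in yellow (212,180), yellow tube in blue (288,182), red tube in green (367,183), and grey empty (321,258). The bottle is at (175,264). I'll enlarge both views to read points.

Run:
```python
import cv2
for n,(x,y,w,h) in dict(top=(190,140,200,155),side=(180,165,240,165)).items():
    f=800//w if n=='top' else 800/w
    f=min(800/w,600/h)
    im=cv2.imread(f'pics/{n}0.png')[y:y+h,x:x+w]
    im=cv2.resize(im,None,fx=f,fy=f,interpolation=cv2.INTER_CUBIC)
    for u in range(x,x+w,20): cv2.putText(im,str(u),(int((u-x+.5)*f),10),0,.35,(0,0,0)); cv2.line(im,(int((u-x+.5)*f),12),(int((u-x+.5)*f),18),(0,0,0))
    for v in range(y,y+h,20): cv2.putText(im,str(v),(0,int((v-y+.5)*f)),0,.35,(0,0,0))
    cv2.imwrite(f'pics/{n}crop.png',im);print(n,f,im.shape)
```

```text
top 3.870967741935484 (600, 774, 3)
side 3.3333333333333335 (550, 800, 3)
```

View pics/topcrop.png

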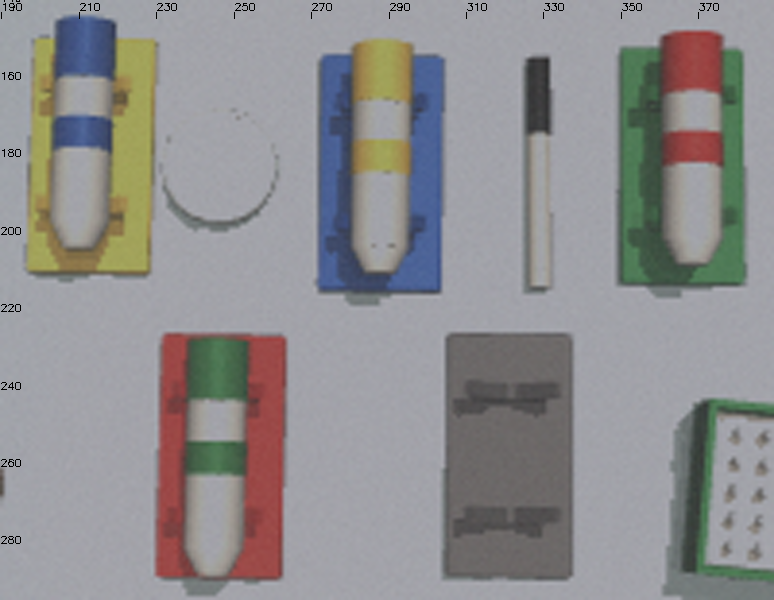

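View pics/sidecrop.png

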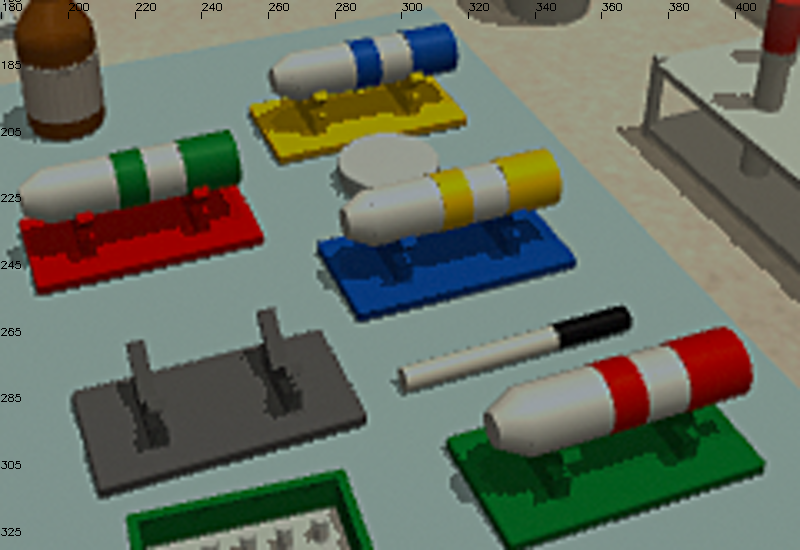

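Top crop: plate corners and bands are clear, with bands near crop px blue (84,132), yellow (382,156), red (692,147) and green (216,457). Side crop: the same bands are at (367,61), (455,197), (623,392) and (129,178), and the grey plate corners at (73,398), (320,332), (366,415) and (99,488). Next I'll triangulate.

```bash
cat > geo.py <<'E'
import numpy as np
from scipy.optimize import least_squares
cal={'side':(57.695662840333455,279.55419260000247,212.34484178046327,[[0.93682078,0.20218068,-0.2854642,0.39229626],[-0.34959816,0.5127534,-0.78413333,-0.4589088],[-0.01216387,0.83439015,0.55104003,0.42417527]]),
'top':(42.85251221988916,277.6978494400986,211.4412570305818,[[0.01032352,0.99143688,-0.13017813,0.43688631],[-0.99977523,0.00782299,-0.01970527,0.02643272],[-0.01851814,0.13035229,0.99129479,1.06680868]])}
def proj(n,P):
    f,cx,cy,M=cal[n];M=np.array(M);F=210/np.tan(np.radians(f/2))
    p=(np.atleast_2d(P)-M[:,3])@M[:,:3]
    return np.c_[cx+F*p[:,0]/-p[:,2],cy-F*p[:,1]/-p[:,2]]
crop={'top':(600/155,190,140),'side':(800/240,180,165)}
def px(n,q):
    f,x,y=crop[n];return (np.array(q,float)+.5)/f-.5+[x,y]
def tri(t,s):
    g=lambda P:np.r_[(proj('top',P)-t).ravel(),(proj('side',P)-s).ravel()]
    r=least_squares(g,[.5,0,.04]);return r.x,r.fun
E
cat > m.py <<'E'
from geo import *
np.set_printoptions(precision=4,suppress=True)
B=dict(blue=((84,132),(367,61)),yellow=((382,156),(455,197)),red=((692,147),(623,392)),green=((216,457),(129,178)))
for k,(t,s) in B.items(): x,f=tri(px('top',t),px('side',s));print('tube',k,x,f)
# far-left.. order: image-top TL,TR,BR,BL of top view ; side: None if unseen
# local corners: TL=(+x,+y) TR=(+x,-y) BR=(-x,-y) BL=(-x,+y)
T=dict(yellow=[(35,40),(157,40),(150,273),(27,271)],blue=[(321,55),(444,57),(440,292),(318,290)],green=[(620,48),(742,50),(744,284),(619,283)],red=[(163,335),(285,336),(282,578),(157,577)],grey=[(447,334),(571,335),(571,578),(444,577)])
S=dict(yellow=[None,(466,117),(280,158),(250,108)],blue=[None,(575,257),(360,313),(318,242)],green=[None,(764,462),(512,543),(447,440)],red=[None,(263,235),(36,285),(20,222)],grey=[(320,332),(366,415),(99,488),(73,398)])
L=np.array([(.062,.032),(.062,-.032),(-.062,-.032),(-.062,.032)])
for k in T:
    t=px('top',T[k]);i=[j for j in range(4) if S[k][j]];s=px('side',[S[k][j] for j in i])
    def g(p):
        R=np.array([[np.cos(p[3]),-np.sin(p[3])],[np.sin(p[3]),np.cos(p[3])]])
        C=np.c_[L@R.T+p[:2],np.full(4,p[2])]
        return np.r_[(proj('top',C)-t).ravel(),(proj('side',C[i])-s).ravel()]
    r=least_squares(g,[.5,0,.01,0]);print('cradle',k,r.x,'res',np.abs(r.fun).max())
x,f=tri(px('top',(0,0)),px('side',(0,0)))
E
python3 m.py
```

```text
tube blue [0.6455 0.1767 0.0441] [ 0.1738 -0.5655 -0.6114  0.1057]
tube yellow [0.6347 0.0263 0.0434] [ 0.2624 -0.7504 -0.6955  0.1219]
tube red [ 0.6407 -0.1293  0.0427] [ 0.3872 -0.8793 -0.6828  0.1232]
tube green [0.482  0.1076 0.0421] [ 0.0144 -0.0984 -0.0908  0.0148]
cradle yellow [ 0.64    0.1777  0.0078 -0.0015] res 0.9460739638156497
cradle blue [ 0.6317  0.0273  0.0093 -0.0019] res 0.9946080605428733
cradle green [ 0.6369 -0.1281  0.0083  0.0007] res 0.9933138778267221
cradle red [ 0.4844  0.1074  0.0086 -0.0019] res 0.9611357997460175
cradle grey [ 0.4865 -0.0386  0.0067 -0.0019] res 1.2940568626565891
```

Heights come out at 42–44 mm against the expected 42, plates at about 8–9 against 10, and yaw about 0, so everything is consistent. As a check on the tube–cradle x offsets, I'll intersect the top-view rays with the nominal heights.

```bash
cat >> m.py <<'E'
print('top only')
def hit(n,uv,z):
    return least_squares(lambda p:(proj(n,[p[0],p[1],z])-uv).ravel(),[.5,0]).x
for n,BB,D in(('top',0,T),('side',1,S)):
    for k in B: print(n,'tube',k,hit(n,px(n,B[k][BB]),.042))
    for k in T: 
        if n=='top': print(n,'cradle',k,np.mean([hit(n,px(n,q),.010) for q in D[k]],0))
        else: print(n,'cradle',k,np.mean([hit(n,px(n,D[k][i]),.010) for i in(1,3)],0))
E
python3 m.py | sed -n '/top only/,$p'
python3 -m crank '[1,0.01,-0.035,0,0.12, 1,0.03,-0.07,0,0.24, 1,0.045,-0.105,0,0.36,1,0.06,-0.14,0,0.447,1,0.075,-0.175,0,0.447]'
```

```text
top only
top tube blue [0.6448 0.1773]
top tube yellow [0.6335 0.0268]
top tube red [ 0.6391 -0.1287]
top tube green [0.4818 0.1076]
top cradle yellow [0.6391 0.1774]
top cradle blue [0.6309 0.0274]
top cradle green [ 0.6357 -0.1278]
top cradle red [0.4839 0.1072]
top cradle grey [ 0.4856 -0.0385]
side tube blue [0.6482 0.1801]
side tube yellow [0.6369 0.0279]
side tube red [ 0.6422 -0.1289]
side tube green [0.4822 0.1077]
side cradle yellow [0.6394 0.1744]
side cradle blue [0.6319 0.0266]
side cradle green [ 0.636 -0.13 ]
side cradle red [0.4845 0.1045]
side cradle grey [ 0.4861 -0.0427]
clock: 0.52
eef_pos: [0.3562, 0.4092, 0.2529]
ee_rot: [[-1.0, -0.006, -0.0], [-0.006, 1.0, -0.001], [0.0, -0.001, -1.0]]
ft_force: [1.3, -0.3, -0.2]
width: 1.0
grasp_force: 0.0
```

```bash
python3 -m crank '[1,0.035,-0.018,0,-0.007,1,0.06,-0.05,0,-0.007,1,0.07,-0.09,0,-0.007,1,0.085,-0.125,0,-0.007,1,0.10,-0.16,0,-0.007]'
python3 -m crank '[1,0.01,-0.036,0,0,1,0.02,-0.07,0,0,1,0.025,-0.11,0,0,1,0.026,-0.144,0,0,1,0.026,-0.144,0,0]'
python3 -m crank '[1,0,0,-0.035,0,1,0,0,-0.07,0,1,0,0,-0.1,0,1,0,0,-0.12,0,1,0,0,-0.12,0]'
```

```text
clock: 0.93
eef_pos: [0.4561, 0.249, 0.253]
ee_rot: [[-1.0, 0.007, -0.0], [0.007, 1.0, -0.0], [0.0, -0.0, -1.0]]
ft_force: [1.1, -0.9, 0.6]
width: 0.998
grasp_force: 0.0
clock: 1.35
eef_pos: [0.4824, 0.0994, 0.2534]
ee_rot: [[-1.0, 0.016, 0.0], [0.016, 1.0, -0.002], [-0.0, -0.002, -1.0]]
ft_force: [0.0, -1.1, 0.5]
width: 1.0
grasp_force: 0.0
clock: 1.77
eef_pos: [0.479, 0.1065, 0.1291]
ee_rot: [[-1.0, 0.007, -0.007], [0.007, 1.0, -0.003], [0.007, -0.003, -1.0]]
ft_force: [-0.6, -0.5, 0.0]
width: 1.0
grasp_force: 0.0
```

```bash
python3 -m crank '[1,0,0,-0.02,0.005,1,0,0,-0.045,0.005,1,0,0,-0.07,0.005,1,0,0,-0.0875,0.005,1,0,0,-0.0875,0.005]'
python3 -m crank '[1,0,0,0,0,1,0,0,0,0,1,0,0,0,0]'
python3 - <<'E'
from plant import r
import cv2
c=r.read_camera('side')['img'][140:305,160:400,::-1]
cv2.imwrite('pics/s1.png',cv2.resize(c,None,fx=2.5,fy=2.5,interpolation=2))
E
```

```text
clock: 2.18
eef_pos: [0.4803, 0.107, 0.0439]
ee_rot: [[-1.0, 0.001, -0.004], [0.001, 1.0, -0.002], [0.004, -0.002, -1.0]]
ft_force: [-0.9, 0.1, 0.1]
width: 0.998
grasp_force: 0.0
clock: 2.43
eef_pos: [0.4831, 0.1076, 0.0476]
ee_rot: [[-1.0, 0.002, 0.002], [0.002, 1.0, 0.001], [-0.002, 0.001, -1.0]]
ft_force: [0.5, -0.2, 0.4]
width: 1.002
grasp_force: 0.0
```

View pics/s1.png

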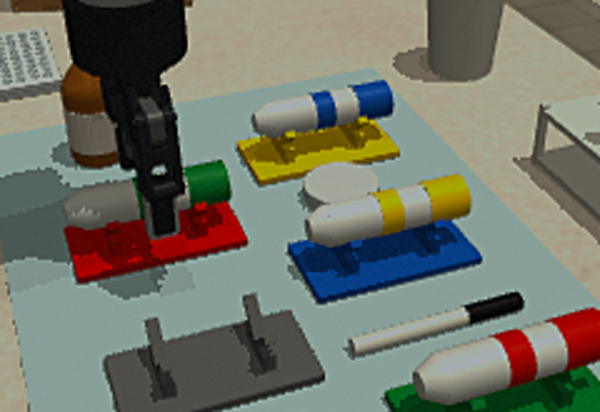

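The near finger (crop 160,210) stands over the green tube's band, between the red cradle's supports. Now I'll close.

```bash
python3 -m crank '[0,0,0,0,0,0,0,0,0,0,0,0,0,0,0,0,0,0,0,0,0,0,0,0,0]' 40
python3 -m crank '[0,0,0,0,0,0,0,0,0,0,0,0,0,0,0,0,0,0,0,0,0,0,0,0,0]'
```

```text
clock: 2.9
eef_pos: [0.4819, 0.1068, 0.046]
ee_rot: [[-1.0, 0.002, 0.0], [0.002, 1.0, -0.0], [-0.0, -0.0, -1.0]]
ft_force: [-1.4, -1.1, 6.0]
width: 0.335
grasp_force: 38.9
clock: 3.32
eef_pos: [0.4819, 0.1067, 0.046]
ee_rot: [[-1.0, 0.002, -0.0], [0.002, 1.0, -0.0], [0.0, -0.0, -1.0]]
ft_force: [-2.1, -1.9, 5.7]
width: 0.34
grasp_force: 39.1
```

```bash
python3 -m crank '[0,0,0,0.015,0,0,0,0,0.04,0,0,0,0,0.07,0,0,0,0,0.09,0,0,0,0,0.1,0]'
python3 -m crank '[0,0.001,-0.015,0,0,0,0.002,-0.045,0,0,0,0.003,-0.08,0,0,0,0.004,-0.115,0,0,0,0.004,-0.135,0,0]'
python3 -m crank '[0,0,-0.011,0,0,0,0,-0.011,-0.01,0,0,0,-0.011,-0.035,0,0,0,-0.011,-0.06,0,0,0,-0.011,-0.075,0]'
python3 -m crank '[0,0,0,0,0,0,0,0,0,0,0,0,0,0,0,0,0,0,0,0,0,0,0,-0.005,0]'
```

```text
clock: 3.73
eef_pos: [0.4829, 0.1076, 0.1483]
ee_rot: [[-1.0, 0.002, 0.003], [0.002, 1.0, 0.002], [-0.003, 0.002, -1.0]]
ft_force: [1.7, 0.3, -0.2]
width: 0.335
grasp_force: 39.7
clock: 4.15
eef_pos: [0.4852, -0.0315, 0.1452]
ee_rot: [[-1.0, 0.004, -0.001], [0.004, 1.0, -0.001], [0.001, -0.001, -1.0]]
ft_force: [0.0, 0.7, -0.8]
width: 0.338
grasp_force: 39.7
clock: 4.57
eef_pos: [0.4845, -0.0368, 0.0677]
ee_rot: [[-1.0, -0.0, -0.003], [-0.0, 1.0, 0.0], [0.003, 0.0, -1.0]]
ft_force: [-0.7, -0.3, -1.2]
width: 0.341
grasp_force: 39.7
clock: 4.98
eef_pos: [0.4873, -0.0384, 0.0673]
ee_rot: [[-1.0, 0.001, 0.003], [0.001, 1.0, 0.001], [-0.003, 0.001, -1.0]]
ft_force: [0.4, -1.0, -0.4]
width: 0.34
grasp_force: 39.7
```

```bash
python3 -m crank '[0,0,0,-0.005,0,0,0,0,-0.01,0,0,0,0,-0.015,0,0,0,0,-0.0195,0,0,0,0,-0.0195,0]'
python3 -m crank '[0,0,0,0,0,0,0,0,0,0,0,0,0,0,0]'
python3 - <<'E'
from plant import r
import cv2
c=r.read_camera('side')['img'][140:320,160:400,::-1]
cv2.imwrite('pics/s2.png',cv2.resize(c,None,fx=2.5,fy=2.5,interpolation=2))
E
```

```text
clock: 5.4
eef_pos: [0.4861, -0.0401, 0.0461]
ee_rot: [[-1.0, 0.003, 0.0], [0.003, 1.0, -0.001], [-0.0, -0.001, -1.0]]
ft_force: [-0.4, -5.0, 1.4]
width: 0.338
grasp_force: 39.9
clock: 5.65
eef_pos: [0.4861, -0.0399, 0.0463]
ee_rot: [[-1.0, 0.003, 0.001], [0.003, 1.0, -0.001], [-0.001, -0.001, -1.0]]
ft_force: [2.0, -6.2, 1.9]
width: 0.333
grasp_force: 39.9
```

View pics/s2.png

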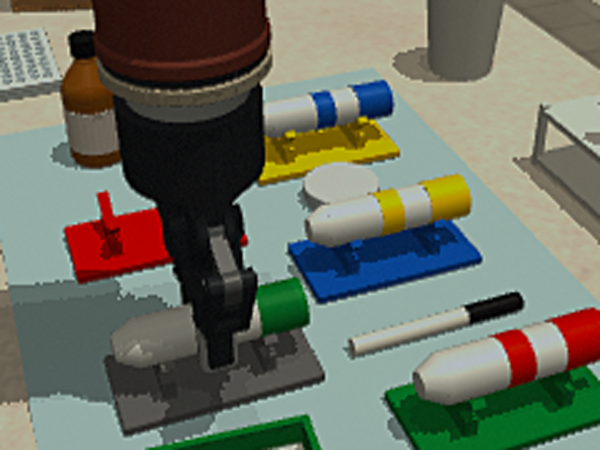

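The green tube lies in the grey cradle, held at crop (210,330). Next I release, go up and over to the red tube.

```bash
python3 -m crank '[1,0,0,0,0,1,0,0,0,0,1,0,0,0,0,1,0,0,0,0,1,0,0,0,0]'
python3 -m crank '[1,0,0,0,0,1,0,0,0.02,0,1,0,0,0.05,0,1,0,0,0.08,0,1,0,0,0.1,0]'
python3 -m crank '[1,0.017,-0.01,0,0,1,0.051,-0.03,0,0,1,0.085,-0.05,0,0,1,0.119,-0.07,0,0,1,0.145,-0.0855,0,0]'
python3 -m crank '[1,0.0086,-0.005,0,0,1,0.0086,-0.005,-0.015,0,1,0.0086,-0.005,-0.04,0,1,0.0086,-0.005,-0.06,0,1,0.0086,-0.005,-0.07,0]'
python3 -m crank '[1,0,0,-0.005,0,1,0,0,-0.015,0,1,0,0,-0.025,0,1,0,0,-0.03,0,1,0,0,-0.03,0]'
python3 -m crank '[1,0,0,0,0,1,0,0,0,0,1,0,0,0,0]'
python3 - <<'E'
from plant import r
import cv2
c=r.read_camera('side')['img'][180:360,180:420,::-1]
cv2.imwrite('pics/s3.png',cv2.resize(c,None,fx=2.5,fy=2.5,interpolation=2))
E
```

```text
clock: 6.12
eef_pos: [0.4858, -0.0386, 0.0462]
ee_rot: [[-1.0, 0.001, -0.0], [0.001, 1.0, 0.0], [0.0, 0.0, -1.0]]
ft_force: [0.8, -0.8, 0.3]
width: 0.994
grasp_force: 0.0
clock: 6.53
eef_pos: [0.4865, -0.039, 0.1488]
ee_rot: [[-1.0, 0.002, 0.002], [0.002, 1.0, 0.0], [-0.002, 0.0, -1.0]]
ft_force: [0.7, 1.1, 0.4]
width: 0.997
grasp_force: 0.0
clock: 6.95
eef_pos: [0.633, -0.1255, 0.1461]
ee_rot: [[-1.0, 0.001, 0.001], [0.001, 1.0, -0.0], [-0.001, -0.0, -1.0]]
ft_force: [-0.6, -0.2, 0.9]
width: 0.998
grasp_force: 0.0
clock: 7.37
eef_pos: [0.6381, -0.1289, 0.0734]
ee_rot: [[-1.0, 0.002, -0.004], [0.002, 1.0, 0.0], [0.004, 0.0, -1.0]]
ft_force: [-1.1, 0.2, -1.0]
width: 1.002
grasp_force: 0.0
clock: 7.78
eef_pos: [0.6389, -0.1291, 0.0453]
ee_rot: [[-1.0, 0.002, -0.001], [0.002, 1.0, 0.0], [0.001, 0.0, -1.0]]
ft_force: [0.2, 0.5, 0.5]
width: 1.004
grasp_force: 0.0
clock: 8.03
eef_pos: [0.6399, -0.1294, 0.047]
ee_rot: [[-1.0, 0.002, 0.001], [0.002, 1.0, -0.0], [-0.001, -0.0, -1.0]]
ft_force: [0.4, 0.0, -0.4]
width: 1.0
grasp_force: 0.0
```

View pics/s3.png

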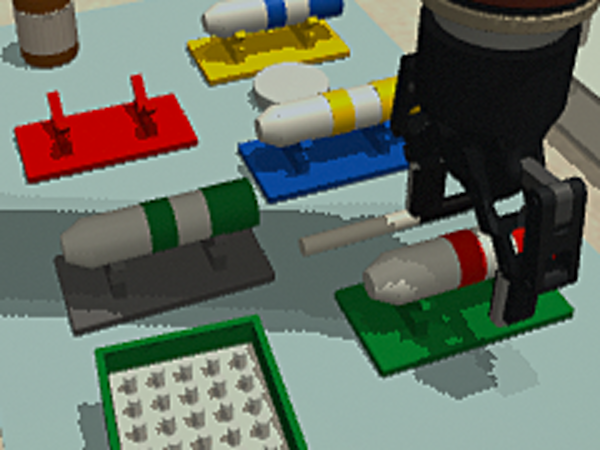

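The green tube sits well in grey (crop 160,225). The fingers straddle the red tube at (515,300) and the far side, clear of the supports.

```bash
python3 -m crank '[0,0,0,0,0,0,0,0,0,0,0,0,0,0,0,0,0,0,0,0,0,0,0,0,0]' 40
python3 -m crank '[0,0,0,0,0,0,0,0,0,0,0,0,0,0,0]'
python3 -m crank '[0,0,0,0.015,0,0,0,0,0.04,0,0,0,0,0.07,0,0,0,0,0.09,0,0,0,0,0.1,0]'
python3 -m crank '[0,-0.01,0.015,0,0,0,-0.028,0.043,0,0,0,-0.048,0.073,0,0,0,-0.068,0.103,0,0,0,-0.088,0.133,0,0]'
python3 -m crank '[0,-0.02,0.03,0,0,0,-0.04,0.06,0,0,0,-0.055,0.085,0,0,0,-0.0672,0.1033,0,0,0,-0.0672,0.1033,0,0]'
```

```text
clock: 8.5
eef_pos: [0.6395, -0.1297, 0.0465]
ee_rot: [[-1.0, 0.002, 0.0], [0.002, 1.0, -0.001], [-0.0, -0.001, -1.0]]
ft_force: [-1.6, 0.5, 2.4]
width: 0.335
grasp_force: 39.2
clock: 8.75
eef_pos: [0.6395, -0.1297, 0.0465]
ee_rot: [[-1.0, 0.002, 0.0], [0.002, 1.0, -0.0], [-0.0, -0.0, -1.0]]
ft_force: [-0.8, -1.4, 2.1]
width: 0.334
grasp_force: 39.4
clock: 9.17
eef_pos: [0.6405, -0.1294, 0.1492]
ee_rot: [[-1.0, 0.002, 0.003], [0.002, 1.0, -0.0], [-0.003, -0.0, -1.0]]
ft_force: [0.7, 0.1, -0.5]
width: 0.335
grasp_force: 39.6
clock: 9.58
eef_pos: [0.5498, 0.005, 0.1452]
ee_rot: [[-1.0, 0.002, -0.001], [0.002, 1.0, -0.0], [0.001, -0.0, -1.0]]
ft_force: [0.7, 0.9, 0.1]
width: 0.34
grasp_force: 39.6
clock: 10.0
eef_pos: [0.4813, 0.1116, 0.1454]
ee_rot: [[-1.0, -0.005, -0.002], [-0.005, 1.0, 0.001], [0.002, 0.001, -1.0]]
ft_force: [0.5, 0.3, -1.2]
width: 0.339
grasp_force: 39.6
```

```bash
python3 -m crank '[0,0,0,0,0,0,0,0,-0.01,0,0,0,0,-0.035,0,0,0,0,-0.06,0,0,0,0,-0.075,0]'
python3 -m crank '[0,0,0,-0.005,0,0,0,0,-0.005,0,0,0,0,-0.005,0,0,0,0,-0.005,0,0,0,0,-0.01,0]'
python3 -m crank '[0,0,0,-0.005,0,0,0,0,-0.01,0,0,0,0,-0.0145,0,0,0,0,-0.0145,0,0,0,0,-0.0145,0]'
python3 -m crank '[0,0,0,0,0,0,0,0,0,0,0,0,0,0,0]'
```

```text
clock: 10.42
eef_pos: [0.4836, 0.105, 0.0683]
ee_rot: [[-1.0, 0.004, -0.002], [0.004, 1.0, -0.002], [0.002, -0.002, -1.0]]
ft_force: [-0.4, 0.5, -0.7]
width: 0.338
grasp_force: 39.6
clock: 10.83
eef_pos: [0.4857, 0.1072, 0.0629]
ee_rot: [[-1.0, 0.002, 0.003], [0.002, 1.0, 0.001], [-0.003, 0.001, -1.0]]
ft_force: [0.9, 0.4, -0.0]
width: 0.334
grasp_force: 39.6
clock: 11.25
eef_pos: [0.4842, 0.1067, 0.0465]
ee_rot: [[-1.0, 0.002, -0.0], [0.002, 1.0, -0.0], [0.0, -0.0, -1.0]]
ft_force: [0.6, -0.9, 0.5]
width: 0.334
grasp_force: 39.7
clock: 11.5
eef_pos: [0.4842, 0.1068, 0.0467]
ee_rot: [[-1.0, 0.002, -0.0], [0.002, 1.0, -0.0], [0.0, -0.0, -1.0]]
ft_force: [-0.1, -0.1, -0.7]
width: 0.336
grasp_force: 39.7
```

```bash
python3 -m crank '[0,0,0,-0.001,0,0,0,0,-0.001,0,1,0,0,-0.001,0,1,0,0,-0.001,0,1,0,0,-0.001,0]'
python3 -m crank '[1,0,0,0,0,1,0,0,0,0,1,0,0,0,0]'
python3 -m crank '[1,0,0,0.015,0,1,0,0,0.04,0,1,0,0,0.07,0,1,0,0,0.09,0,1,0,0,0.1,0]'
python3 -m crank '[1,0,-0.015,0,0,1,0.0016,-0.045,0,0,1,0.0016,-0.08,0,0,1,0.0016,-0.115,0,0,1,0.0016,-0.135,0,0]'
python3 -m crank '[1,0,-0.011,0,0,1,0,-0.011,-0.01,0,1,0,-0.011,-0.035,0,1,0,-0.011,-0.06,0,1,0,-0.011,-0.075,0]'
python3 -m crank '[1,0,0,-0.01,0,1,0,0,-0.02,0,1,0,0,-0.025,0,1,0,0,-0.025,0,1,0,0,-0.025,0]'
python3 - <<'E'
from plant import r
import cv2
n=r.read_camera('side')['img'][140:320,160:400,::-1]
cv2.imwrite('pics/s4.png',cv2.resize(n,None,fx=2.5,fy=2.5,interpolation=2))
E
```

```text
clock: 11.92
eef_pos: [0.4842, 0.1072, 0.0457]
ee_rot: [[-1.0, 0.001, -0.0], [0.001, 1.0, 0.0], [0.0, 0.0, -1.0]]
ft_force: [0.5, -0.3, 0.2]
width: 0.753
grasp_force: 0.0
clock: 12.17
eef_pos: [0.4842, 0.107, 0.0457]
ee_rot: [[-1.0, 0.002, -0.0], [0.002, 1.0, -0.0], [0.0, -0.0, -1.0]]
ft_force: [-0.6, 0.0, -0.2]
width: 1.005
grasp_force: 0.0
clock: 12.58
eef_pos: [0.4854, 0.1073, 0.1485]
ee_rot: [[-1.0, 0.002, 0.003], [0.002, 1.0, 0.002], [-0.003, 0.002, -1.0]]
ft_force: [-0.1, -0.1, 0.3]
width: 1.001
grasp_force: 0.0
clock: 13.0
eef_pos: [0.4851, -0.0317, 0.1453]
ee_rot: [[-1.0, 0.005, -0.001], [0.005, 1.0, -0.001], [0.001, -0.001, -1.0]]
ft_force: [0.3, -0.5, -0.4]
width: 1.001
grasp_force: 0.0
clock: 13.42
eef_pos: [0.4846, -0.037, 0.0677]
ee_rot: [[-1.0, -0.0, -0.003], [-0.0, 1.0, 0.0], [0.003, 0.0, -1.0]]
ft_force: [-1.3, 0.5, 0.1]
width: 1.0
grasp_force: 0.0
clock: 13.83
eef_pos: [0.4862, -0.0388, 0.046]
ee_rot: [[-1.0, 0.002, 0.0], [0.002, 1.0, -0.0], [-0.0, -0.0, -1.0]]
ft_force: [-0.5, -0.6, -0.2]
width: 1.004
grasp_force: 0.0
```

View pics/s4.png

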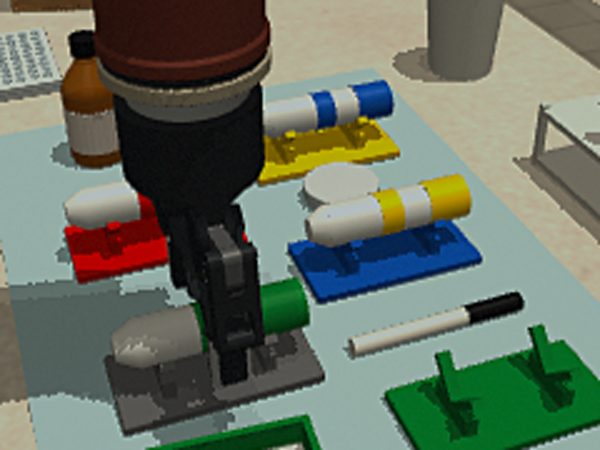

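The red tube is down in the red cradle (crop 105,215) and the fingers straddle the green tube at (230,350). I'll carry green to the green cradle.

```bash
python3 -m crank '[0,0,0,0,0,0,0,0,0,0,0,0,0,0,0,0,0,0,0,0,0,0,0,0,0]' 40
python3 -m crank '[0,0,0,0,0,0,0,0,0,0,0,0,0,0,0]'
python3 -m crank '[0,0,0,0.015,0,0,0,0,0.04,0,0,0,0,0.07,0,0,0,0,0.09,0,0,0,0,0.1,0]'
python3 -m crank '[0,0.017,-0.01,0,0,0,0.05,-0.03,0,0,0,0.084,-0.05,0,0,0,0.117,-0.07,0,0,0,0.142,-0.085,0,0]'
python3 -m crank '[0,0.009,-0.0053,0,0,0,0.009,-0.0053,-0.01,0,0,0.009,-0.0053,-0.035,0,0,0.009,-0.0053,-0.06,0,0,0.009,-0.0053,-0.075,0]'
python3 -m crank '[0,0,0,-0.005,0,0,0,0,-0.005,0,0,0,0,-0.005,0,0,0,0,-0.005,0,0,0,0,-0.01,0]'
python3 -m crank '[0,0,0,-0.005,0,0,0,0,-0.01,0,0,0,0,-0.0145,0,0,0,0,-0.0145,0,0,0,0,-0.0145,0]'
python3 -m crank '[0,0,0,0,0,0,0,0,0,0,0,0,0,0,0]'
```

```text
clock: 14.3
eef_pos: [0.4861, -0.0401, 0.0462]
ee_rot: [[-1.0, 0.002, 0.001], [0.002, 1.0, -0.001], [-0.001, -0.001, -1.0]]
ft_force: [-1.7, 1.0, 2.7]
width: 0.335
grasp_force: 39.2
clock: 14.55
eef_pos: [0.4861, -0.04, 0.0462]
ee_rot: [[-1.0, 0.003, 0.001], [0.003, 1.0, -0.001], [-0.001, -0.001, -1.0]]
ft_force: [-1.6, -5.2, 4.8]
width: 0.334
grasp_force: 39.4
clock: 14.97
eef_pos: [0.4869, -0.0387, 0.1483]
ee_rot: [[-1.0, 0.002, 0.003], [0.002, 1.0, 0.001], [-0.003, 0.001, -1.0]]
ft_force: [1.0, 0.4, -0.3]
width: 0.334
grasp_force: 39.8
clock: 15.38
eef_pos: [0.6296, -0.1249, 0.1444]
ee_rot: [[-1.0, 0.001, -0.001], [0.001, 1.0, -0.0], [0.001, -0.0, -1.0]]
ft_force: [0.7, -0.4, -0.0]
width: 0.336
grasp_force: 39.8
clock: 15.8
eef_pos: [0.6344, -0.1279, 0.0668]
ee_rot: [[-1.0, 0.001, -0.004], [0.001, 1.0, 0.001], [0.004, 0.001, -1.0]]
ft_force: [-0.3, 1.0, -1.8]
width: 0.334
grasp_force: 39.8
clock: 16.22
eef_pos: [0.6382, -0.1295, 0.0629]
ee_rot: [[-1.0, 0.002, 0.004], [0.002, 1.0, -0.0], [-0.004, -0.0, -1.0]]
ft_force: [1.1, 0.5, -1.1]
width: 0.338
grasp_force: 39.8
clock: 16.63
eef_pos: [0.6369, -0.1297, 0.0463]
ee_rot: [[-1.0, 0.002, 0.0], [0.002, 1.0, -0.0], [-0.0, -0.0, -1.0]]
ft_force: [-0.4, -0.4, 2.7]
width: 0.336
grasp_force: 40.1
clock: 16.88
eef_pos: [0.6369, -0.1297, 0.0463]
ee_rot: [[-1.0, 0.002, 0.0], [0.002, 1.0, -0.0], [-0.0, -0.0, -1.0]]
ft_force: [-0.7, -2.0, 2.6]
width: 0.338
grasp_force: 40.1
```

```bash
python3 -m crank '[1,0,0,0,0,1,0,0,0,0,1,0,0,0,0,1,0,0,0,0,1,0,0,0,0]'
python3 -m crank '[1,0,0,0.015,0,1,0,0,0.04,0,1,0,0,0.07,0,1,0,0,0.09,0,1,0,0,0.1,0]'
python3 -m crank '[1,-0.001,0.02,0,0,1,-0.003,0.055,0,0,1,-0.003,0.09,0,0,1,-0.003,0.12,0,0,1,-0.003,0.145,0,0]'
python3 -m crank '[1,0,0.0112,0,0,1,0,0.0112,-0.01,0,1,0,0.0112,-0.035,0,1,0,0.0112,-0.06,0,1,0,0.0112,-0.075,0]'
python3 -m crank '[1,0,0,-0.01,0,1,0,0,-0.02,0,1,0,0,-0.025,0,1,0,0,-0.025,0,1,0,0,-0.025,0]'
python3 - <<'E'
from plant import r
import cv2
n=r.read_camera('side')['img'][140:350,160:420,::-1]
cv2.imwrite('pics/s5.png',cv2.resize(n,None,fx=2.5,fy=2.5,interpolation=2))
E
```

```text
clock: 17.3
eef_pos: [0.6368, -0.1292, 0.0462]
ee_rot: [[-1.0, 0.002, -0.0], [0.002, 1.0, 0.0], [0.0, 0.0, -1.0]]
ft_force: [-0.4, 0.2, -0.3]
width: 0.997
grasp_force: 0.0
clock: 17.72
eef_pos: [0.6382, -0.13, 0.1507]
ee_rot: [[-1.0, 0.002, 0.005], [0.002, 1.0, -0.0], [-0.005, -0.0, -1.0]]
ft_force: [0.8, -1.0, 0.0]
width: 1.0
grasp_force: 0.0
clock: 18.13
eef_pos: [0.6334, 0.0188, 0.1464]
ee_rot: [[-1.0, -0.0, -0.0], [-0.0, 1.0, 0.001], [0.0, 0.001, -1.0]]
ft_force: [0.8, -0.2, -0.1]
width: 1.006
grasp_force: 0.0
clock: 18.55
eef_pos: [0.6325, 0.0244, 0.0684]
ee_rot: [[-1.0, 0.004, -0.003], [0.004, 1.0, -0.002], [0.003, -0.002, -1.0]]
ft_force: [-0.5, -0.0, -0.1]
width: 1.002
grasp_force: 0.0
clock: 18.97
eef_pos: [0.6342, 0.0264, 0.0467]
ee_rot: [[-1.0, 0.002, 0.001], [0.002, 1.0, -0.0], [-0.001, -0.0, -1.0]]
ft_force: [0.8, 0.1, 1.1]
width: 1.0
grasp_force: 0.0
```

View pics/s5.png

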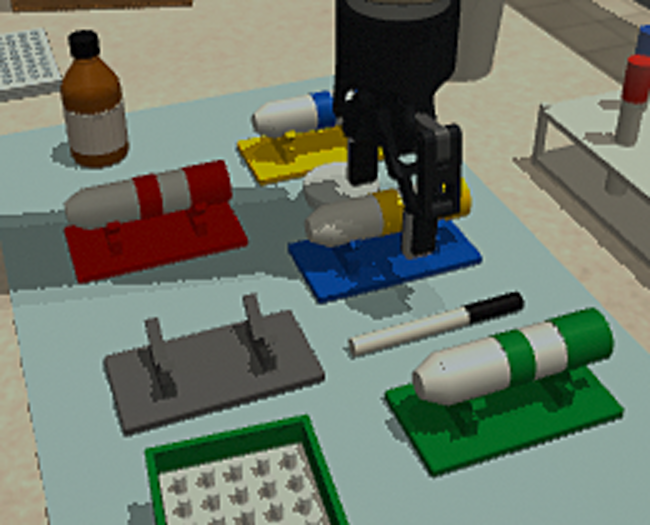

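Red and green are both down in their own cradles. The fingers straddle the yellow tube at (420,235). Next I carry yellow to grey.

```bash
python3 -m crank '[0,0,0,0,0,0,0,0,0,0,0,0,0,0,0,0,0,0,0,0,0,0,0,0,0]' 40
python3 -m crank '[0,0,0,0,0,0,0,0,0,0,0,0,0,0,0]'
python3 -m crank '[0,0,0,0.015,0,0,0,0,0.04,0,0,0,0,0.07,0,0,0,0,0.09,0,0,0,0,0.1,0]'
python3 -m crank '[0,-0.02,-0.009,0,0,0,-0.055,-0.025,0,0,0,-0.09,-0.04,0,0,0,-0.12,-0.054,0,0,0,-0.14,-0.063,0,0]'
python3 -m crank '[0,-0.0077,-0.0035,0,0,0,-0.0077,-0.0035,-0.01,0,0,-0.0077,-0.0035,-0.035,0,0,-0.0077,-0.0035,-0.06,0,0,-0.0077,-0.0035,-0.075,0]'
python3 -m crank '[0,0,0,-0.005,0,0,0,0,-0.005,0,0,0,0,-0.005,0,0,0,0,-0.005,0,0,0,0,-0.01,0]'
python3 -m crank '[0,0,0,-0.005,0,0,0,0,-0.01,0,0,0,0,-0.015,0,0,0,0,-0.015,0,0,0,0,-0.015,0]'
python3 -m crank '[0,0,0,0,0,0,0,0,0,0,0,0,0,0,0]'
```

```text
clock: 19.43
eef_pos: [0.634, 0.0262, 0.0467]
ee_rot: [[-1.0, 0.002, 0.001], [0.002, 1.0, -0.001], [-0.001, -0.001, -1.0]]
ft_force: [-0.8, 1.1, 4.3]
width: 0.34
grasp_force: 39.2
clock: 19.68
eef_pos: [0.6341, 0.0262, 0.0467]
ee_rot: [[-1.0, 0.002, 0.0], [0.002, 1.0, -0.001], [-0.0, -0.001, -1.0]]
ft_force: [-2.1, -2.5, 4.9]
width: 0.34
grasp_force: 39.5
clock: 20.1
eef_pos: [0.635, 0.0274, 0.149]
ee_rot: [[-1.0, 0.001, 0.003], [0.001, 1.0, 0.001], [-0.003, 0.001, -1.0]]
ft_force: [0.6, 1.1, -1.2]
width: 0.339
grasp_force: 39.7
clock: 20.52
eef_pos: [0.4904, -0.0372, 0.145]
ee_rot: [[-1.0, 0.003, -0.003], [0.003, 1.0, 0.0], [0.003, 0.0, -1.0]]
ft_force: [0.8, -1.6, -0.3]
width: 0.332
grasp_force: 39.7
clock: 20.93
eef_pos: [0.4861, -0.0386, 0.0684]
ee_rot: [[-1.0, 0.0, -0.001], [0.0, 1.0, -0.0], [0.001, -0.0, -1.0]]
ft_force: [-0.5, 0.4, -0.6]
width: 0.333
grasp_force: 39.7
clock: 21.35
eef_pos: [0.4877, -0.0395, 0.0627]
ee_rot: [[-1.0, 0.002, 0.003], [0.002, 1.0, 0.001], [-0.003, 0.001, -1.0]]
ft_force: [1.0, 0.3, -1.0]
width: 0.336
grasp_force: 39.7
clock: 21.77
eef_pos: [0.4865, -0.0401, 0.0464]
ee_rot: [[-1.0, 0.003, 0.001], [0.003, 1.0, -0.0], [-0.001, -0.0, -1.0]]
ft_force: [-1.8, -1.0, 4.4]
width: 0.334
grasp_force: 40.4
clock: 22.02
eef_pos: [0.4864, -0.0401, 0.0464]
ee_rot: [[-1.0, 0.002, 0.001], [0.002, 1.0, -0.0], [-0.001, -0.0, -1.0]]
ft_force: [0.3, -2.0, 4.4]
width: 0.338
grasp_force: 40.3
```

```bash
python3 -m crank '[1,0,0,0,0,1,0,0,0,0,1,0,0,0,0,1,0,0,0,0,1,0,0,0,0]'
python3 -m crank '[1,0,0,0.015,0,1,0,0,0.04,0,1,0,0,0.07,0,1,0,0,0.09,0,1,0,0,0.1,0]'
python3 -m crank '[1,0.01,0.014,0,0,1,0.03,0.041,0,0,1,0.05,0.068,0,0,1,0.07,0.096,0,0,1,0.09,0.123,0,0]'
python3 -m crank '[1,0.02,0.027,0,0,1,0.04,0.055,0,0,1,0.06,0.082,0,0,1,0.0685,0.0938,0,0,1,0.0685,0.0938,0,0]'
python3 -m crank '[1,0,0,0,0,1,0,0,-0.01,0,1,0,0,-0.035,0,1,0,0,-0.06,0,1,0,0,-0.075,0]'
python3 -m crank '[1,0,0,-0.01,0,1,0,0,-0.02,0,1,0,0,-0.025,0,1,0,0,-0.025,0,1,0,0,-0.025,0]'
python3 - <<'E'
from plant import r
import cv2
n=r.read_camera('side')['img'][130:340,160:420,::-1]
cv2.imwrite('pics/s6.png',cv2.resize(n,None,fx=2.5,fy=2.5,interpolation=2))
E
```

```text
clock: 22.43
eef_pos: [0.486, -0.0395, 0.0462]
ee_rot: [[-1.0, 0.002, -0.0], [0.002, 1.0, 0.0], [0.0, 0.0, -1.0]]
ft_force: [-0.6, -0.0, -0.1]
width: 0.993
grasp_force: 0.0
clock: 22.85
eef_pos: [0.4873, -0.0396, 0.1489]
ee_rot: [[-1.0, 0.002, 0.003], [0.002, 1.0, 0.001], [-0.003, 0.001, -1.0]]
ft_force: [0.1, 0.0, -0.1]
width: 1.002
grasp_force: 0.0
clock: 23.27
eef_pos: [0.5765, 0.0858, 0.1449]
ee_rot: [[-1.0, 0.001, -0.001], [0.001, 1.0, 0.0], [0.001, 0.0, -1.0]]
ft_force: [-0.1, -0.5, 0.1]
width: 1.0
grasp_force: 0.0
clock: 23.68
eef_pos: [0.645, 0.1825, 0.1436]
ee_rot: [[-1.0, -0.004, -0.002], [-0.004, 1.0, 0.0], [0.002, 0.0, -1.0]]
ft_force: [-0.4, 1.0, 0.3]
width: 0.999
grasp_force: 0.0
clock: 24.1
eef_pos: [0.6428, 0.1754, 0.0681]
ee_rot: [[-1.0, 0.004, -0.003], [0.004, 1.0, -0.001], [0.003, -0.001, -1.0]]
ft_force: [-0.4, 0.4, 0.3]
width: 1.0
grasp_force: 0.0
clock: 24.52
eef_pos: [0.645, 0.177, 0.0468]
ee_rot: [[-1.0, 0.002, 0.001], [0.002, 1.0, 0.0], [-0.001, 0.0, -1.0]]
ft_force: [0.8, -0.1, 0.5]
width: 1.001
grasp_force: 0.0
```

View pics/s6.png

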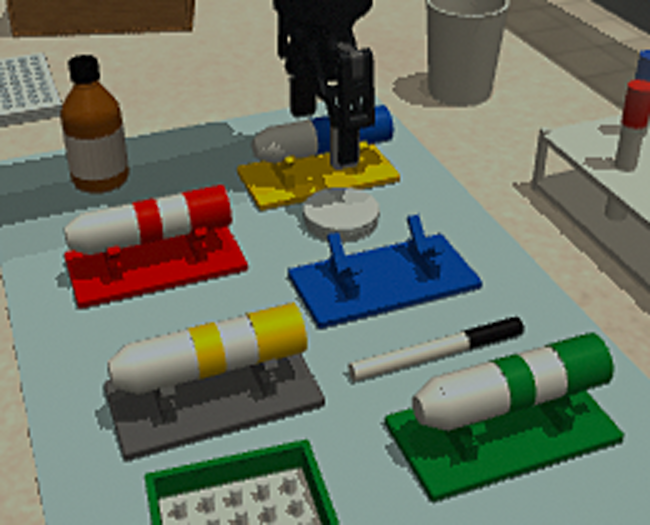

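Yellow is parked in grey and the bottle is standing. The fingers straddle the blue tube at (345,150). Next I carry blue to the blue cradle.

```bash
python3 -m crank '[0,0,0,0,0,0,0,0,0,0,0,0,0,0,0,0,0,0,0,0,0,0,0,0,0]' 40
python3 -m crank '[0,0,0,0,0,0,0,0,0,0,0,0,0,0,0]'
python3 -m crank '[0,0,0,0.015,0,0,0,0,0.04,0,0,0,0,0.07,0,0,0,0,0.09,0,0,0,0,0.1,0]'
python3 -m crank '[0,-0.002,-0.02,0,0,0,-0.005,-0.055,0,0,0,-0.008,-0.09,0,0,0,-0.011,-0.12,0,0,0,-0.0128,-0.14,0,0]'
python3 -m crank '[0,0,-0.0105,0,0,0,0,-0.0105,-0.01,0,0,0,-0.0105,-0.035,0,0,0,-0.0105,-0.06,0,0,0,-0.0105,-0.075,0]'
python3 -m crank '[0,0,0,-0.005,0,0,0,0,-0.005,0,0,0,0,-0.005,0,0,0,0,-0.005,0,0,0,0,-0.01,0]'
python3 -m crank '[0,0,0,-0.005,0,0,0,0,-0.01,0,0,0,0,-0.015,0,0,0,0,-0.015,0,0,0,0,-0.015,0]'
python3 -m crank '[0,0,0,0,0,0,0,0,0,0,0,0,0,0,0]'
```

```text
clock: 24.98
eef_pos: [0.6448, 0.177, 0.0467]
ee_rot: [[-1.0, 0.002, 0.0], [0.002, 1.0, -0.0], [-0.0, -0.0, -1.0]]
ft_force: [-2.3, 0.2, 3.5]
width: 0.334
grasp_force: 39.1
clock: 25.23
eef_pos: [0.6448, 0.177, 0.0467]
ee_rot: [[-1.0, 0.002, 0.0], [0.002, 1.0, -0.0], [-0.0, -0.0, -1.0]]
ft_force: [-0.3, -2.0, 4.8]
width: 0.337
grasp_force: 39.4
clock: 25.65
eef_pos: [0.646, 0.1776, 0.1504]
ee_rot: [[-1.0, 0.002, 0.004], [0.002, 1.0, 0.002], [-0.004, 0.002, -1.0]]
ft_force: [0.6, -0.2, -0.6]
width: 0.334
grasp_force: 39.6
clock: 26.07
eef_pos: [0.631, 0.0332, 0.1463]
ee_rot: [[-1.0, 0.005, -0.001], [0.005, 1.0, -0.001], [0.001, -0.001, -1.0]]
ft_force: [0.3, -0.4, -0.1]
width: 0.331
grasp_force: 39.6
clock: 26.48
eef_pos: [0.6306, 0.0296, 0.0678]
ee_rot: [[-1.0, -0.001, -0.003], [-0.001, 1.0, 0.001], [0.003, 0.001, -1.0]]
ft_force: [-0.7, 1.3, -0.6]
width: 0.337
grasp_force: 39.5
clock: 26.9
eef_pos: [0.6333, 0.027, 0.0632]
ee_rot: [[-1.0, 0.002, 0.003], [0.002, 1.0, 0.001], [-0.003, 0.001, -1.0]]
ft_force: [-0.2, -0.5, -0.3]
width: 0.335
grasp_force: 39.5
clock: 27.32
eef_pos: [0.632, 0.0262, 0.0465]
ee_rot: [[-1.0, 0.002, 0.0], [0.002, 1.0, -0.0], [-0.0, -0.0, -1.0]]
ft_force: [-1.4, -0.9, 4.8]
width: 0.34
grasp_force: 40.1
clock: 27.57
eef_pos: [0.632, 0.0262, 0.0466]
ee_rot: [[-1.0, 0.002, 0.0], [0.002, 1.0, -0.0], [-0.0, -0.0, -1.0]]
ft_force: [-1.7, -0.8, 5.6]
width: 0.335
grasp_force: 40.0
```

```bash
python3 -m crank '[1,0,0,0,0,1,0,0,0,0,1,0,0,0,0,1,0,0,0,0,1,0,0,0,0]'
python3 -m crank '[1,0,0,0.015,0,1,0,0,0.04,0,1,0,0,0.07,0,1,0,0,0.09,0,1,0,0,0.1,0]'
python3 -m crank '[1,-0.02,-0.009,0,0,1,-0.055,-0.025,0,0,1,-0.09,-0.04,0,0,1,-0.12,-0.054,0,0,1,-0.14,-0.0635,0,0]'
python3 -m crank '[1,-0.0057,-0.0028,0,0,1,-0.0057,-0.0028,-0.01,0,1,-0.0057,-0.0028,-0.035,0,1,-0.0057,-0.0028,-0.06,0,1,-0.0057,-0.0028,-0.075,0]'
python3 -m crank '[1,0,0,-0.01,0,1,0,0,-0.02,0,1,0,0,-0.025,0,1,0,0,-0.025,0,1,0,0,-0.025,0]'
python3 -m crank '[0,0,0,0,0,0,0,0,0,0,0,0,0,0,0,0,0,0,0,0,0,0,0,0,0]' 40
python3 -m crank '[0,0,0,0,0,0,0,0,0,0,0,0,0,0,0]'
python3 -m crank '[0,0,0,0.015,0,0,0,0,0.04,0,0,0,0,0.07,0,0,0,0,0.09,0,0,0,0,0.1,0]'
```

```text
clock: 27.98
eef_pos: [0.6318, 0.0267, 0.0461]
ee_rot: [[-1.0, 0.002, -0.0], [0.002, 1.0, -0.0], [0.0, -0.0, -1.0]]
ft_force: [-0.3, 0.2, 0.2]
width: 0.995
grasp_force: 0.0
clock: 28.4
eef_pos: [0.6331, 0.0266, 0.1493]
ee_rot: [[-1.0, 0.002, 0.004], [0.002, 1.0, 0.001], [-0.004, 0.001, -1.0]]
ft_force: [0.1, -0.2, -0.7]
width: 1.0
grasp_force: 0.0
clock: 28.82
eef_pos: [0.4886, -0.0381, 0.1452]
ee_rot: [[-1.0, 0.003, -0.002], [0.003, 1.0, 0.0], [0.002, 0.0, -1.0]]
ft_force: [0.6, -0.3, 0.5]
width: 1.0
grasp_force: 0.0
clock: 29.23
eef_pos: [0.4862, -0.0388, 0.0684]
ee_rot: [[-1.0, 0.001, -0.001], [0.001, 1.0, -0.001], [0.001, -0.001, -1.0]]
ft_force: [-0.7, 0.2, -0.1]
width: 0.998
grasp_force: 0.0
clock: 29.65
eef_pos: [0.4866, -0.0397, 0.0465]
ee_rot: [[-1.0, 0.002, 0.0], [0.002, 1.0, -0.0], [-0.0, -0.0, -1.0]]
ft_force: [0.3, -0.5, -0.0]
width: 1.001
grasp_force: 0.0
clock: 30.07
eef_pos: [0.4864, -0.0401, 0.0467]
ee_rot: [[-1.0, 0.002, 0.001], [0.002, 1.0, -0.0], [-0.001, -0.0, -1.0]]
ft_force: [-1.3, -0.3, 3.6]
width: 0.335
grasp_force: 39.1
clock: 30.32
eef_pos: [0.4865, -0.0401, 0.0467]
ee_rot: [[-1.0, 0.002, 0.001], [0.002, 1.0, -0.0], [-0.001, -0.0, -1.0]]
ft_force: [-1.4, -3.1, 5.4]
width: 0.334
grasp_force: 39.3
clock: 30.73
eef_pos: [0.4872, -0.0395, 0.1487]
ee_rot: [[-1.0, 0.002, 0.003], [0.002, 1.0, 0.001], [-0.003, 0.001, -1.0]]
ft_force: [0.2, 0.2, -0.5]
width: 0.333
grasp_force: 39.8
```

```bash
python3 -m crank '[0,0.01,0.014,0,0,0,0.029,0.041,0,0,0,0.048,0.068,0,0,0,0.068,0.096,0,0,0,0.087,0.123,0,0]'
python3 -m crank '[0,0.02,0.027,0,0,0,0.04,0.055,0,0,0,0.06,0.084,0,0,0,0.067,0.0938,0,0,0,0.067,0.0938,0,0]'
python3 -m crank '[0,0,0,0,0,0,0,0,-0.01,0,0,0,0,-0.035,0,0,0,0,-0.06,0,0,0,0,-0.075,0]'
python3 -m crank '[0,0,0,-0.005,0,0,0,0,-0.005,0,0,0,0,-0.005,0,0,0,0,-0.005,0,0,0,0,-0.01,0]'
python3 -m crank '[0,0,0,-0.005,0,0,0,0,-0.01,0,0,0,0,-0.015,0,0,0,0,-0.015,0,0,0,0,-0.015,0]'
python3 -m crank '[0,0,0,0,0,0,0,0,0,0,0,0,0,0,0]'
python3 -m crank '[1,0,0,0,0,1,0,0,0,0,1,0,0,0,0,1,0,0,0,0,1,0,0,0,0]'
python3 -m crank '[1,0,0,0.015,0,1,0,0,0.05,0,1,0,0,0.09,0,1,0,0,0.13,0,1,0,0,0.16,0]'
python3 -m crank '[1,-0.02,0.03,0,0,1,-0.04,0.06,0,0,1,-0.06,0.09,0,0,1,-0.08,0.12,0,0,1,-0.1,0.15,0,0]'
python3 -m crank '[1,-0.02,0.03,0,0,1,-0.04,0.06,0,0,1,-0.06,0.09,0,0,1,-0.08,0.12,0,0,1,-0.1,0.15,0,0]'
python3 - <<'E'
from plant import r
import cv2
for n,(x,y,w,h) in dict(top=(190,140,200,155),side=(180,165,240,165)).items():
    c=r.read_camera(n)['img'][:,:,::-1];f=min(800/w,600/h)
    cv2.imwrite(f'pics/{n}end.png',cv2.resize(c[y:y+h,x:x+w],None,fx=f,fy=f,interpolation=cv2.INTER_CUBIC))
E
```

```text
clock: 31.15
eef_pos: [0.5735, 0.0859, 0.1447]
ee_rot: [[-1.0, 0.001, -0.002], [0.001, 1.0, 0.0], [0.002, 0.0, -1.0]]
ft_force: [0.3, -0.9, 0.7]
width: 0.336
grasp_force: 39.8
clock: 31.57
eef_pos: [0.6402, 0.1824, 0.1435]
ee_rot: [[-1.0, -0.004, -0.002], [-0.004, 1.0, 0.0], [0.002, 0.0, -1.0]]
ft_force: [-0.3, 0.4, -0.6]
width: 0.341
grasp_force: 39.8
clock: 31.98
eef_pos: [0.6383, 0.1755, 0.068]
ee_rot: [[-1.0, 0.004, -0.003], [0.004, 1.0, -0.001], [0.003, -0.001, -1.0]]
ft_force: [-0.5, -0.5, -0.5]
width: 0.332
grasp_force: 39.8
clock: 32.4
eef_pos: [0.6416, 0.1773, 0.0635]
ee_rot: [[-1.0, 0.002, 0.004], [0.002, 1.0, 0.001], [-0.004, 0.001, -1.0]]
ft_force: [0.4, -0.3, -0.7]
width: 0.335
grasp_force: 39.8
clock: 32.82
eef_pos: [0.6403, 0.1769, 0.0466]
ee_rot: [[-1.0, 0.002, 0.0], [0.002, 1.0, 0.0], [-0.0, 0.0, -1.0]]
ft_force: [-2.7, -0.9, 5.8]
width: 0.337
grasp_force: 40.4
clock: 33.07
eef_pos: [0.6403, 0.1769, 0.0466]
ee_rot: [[-1.0, 0.002, 0.0], [0.002, 1.0, 0.0], [-0.0, 0.0, -1.0]]
ft_force: [-1.3, -0.1, 5.8]
width: 0.338
grasp_force: 40.4
clock: 33.48
eef_pos: [0.6401, 0.1772, 0.0461]
ee_rot: [[-1.0, 0.002, -0.0], [0.002, 1.0, -0.0], [0.0, -0.0, -1.0]]
ft_force: [0.6, 0.5, 0.1]
width: 0.99
grasp_force: 0.0
clock: 33.9
eef_pos: [0.6409, 0.1769, 0.2113]
ee_rot: [[-1.0, 0.002, 0.003], [0.002, 1.0, 0.001], [-0.003, 0.001, -1.0]]
ft_force: [0.9, 0.2, -0.3]
width: 1.003
grasp_force: 0.0
clock: 34.32
eef_pos: [0.5392, 0.3283, 0.2078]
ee_rot: [[-1.0, 0.002, 0.001], [0.002, 1.0, 0.001], [-0.001, 0.001, -1.0]]
ft_force: [0.4, 1.3, -0.9]
width: 0.998
grasp_force: 0.0
clock: 34.73
eef_pos: [0.4391, 0.4784, 0.2078]
ee_rot: [[-1.0, 0.002, 0.001], [0.002, 1.0, 0.001], [-0.001, 0.001, -1.0]]
ft_force: [1.4, 1.2, 0.0]
width: 1.0
grasp_force: 0.0
```

View pics/topend.png

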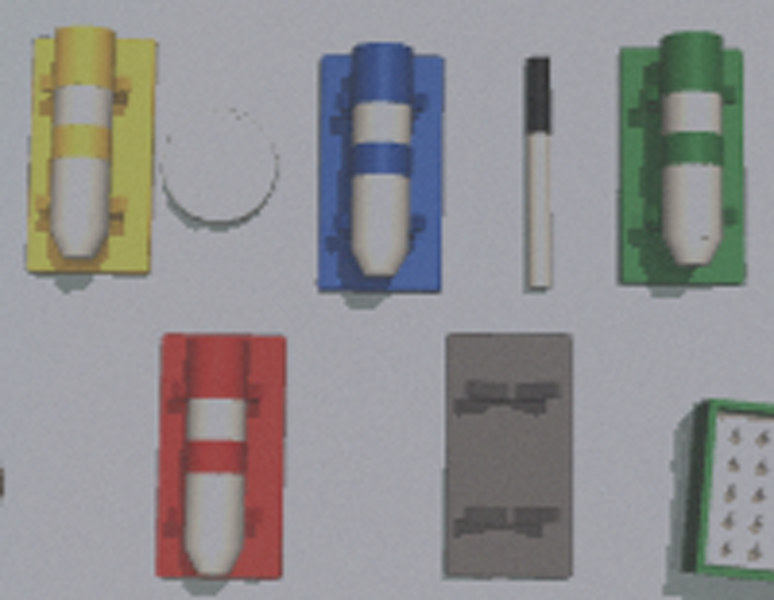

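View pics/sideend.png

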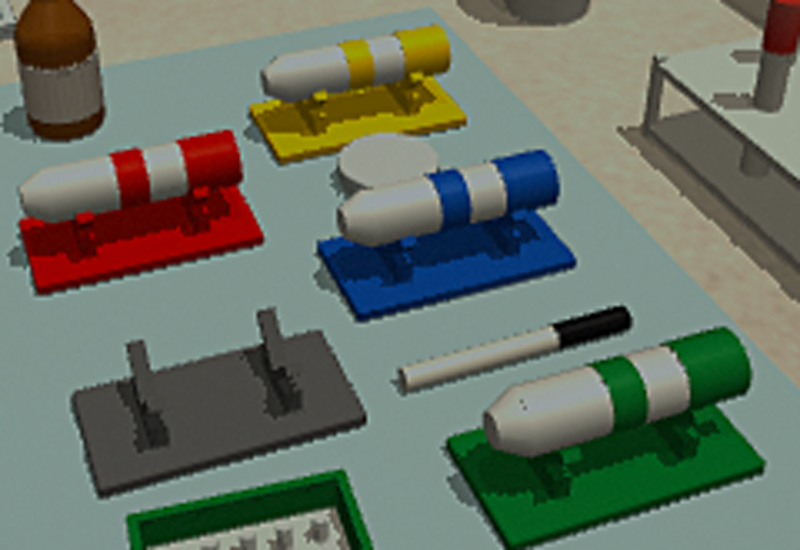

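All four tubes are home, grey is empty and the bottle is standing. My band centroids assumed the axis height, but the camera sees the tube's upper surface, which is worth about 2 mm in x. I'll measure the centring more precisely with sub-pixel edge profiles.

```bash
cat > cen.py <<'E'
from geo import *
from plant import r
import cv2
def hit(uv,z): return least_squares(lambda p:(proj('top',[p[0],p[1],z])-uv).ravel(),[.5,0]).x
im=np.mean([r.read_camera('top')['img'].astype(float) for _ in range(4)],0)
def edge(cols,v0,v1):            # strongest subpixel edge in rows v0..v1, mean over columns
    p=im[:,cols].mean(1); g=np.abs(np.diff(p,axis=0)).sum(1); s=np.arange(v0,v1)
    k=s[g[s].argmax()]; a=np.arange(k-2,k+3); w=np.maximum(g[a]-.15*g[k],0); return (a*w).sum()/w.sum()+.5
# crop-> pixel: tube column, plate margin columns, rows
D=dict(yellow=((81,141),(140,147),(35,272)),blue=((381,158),(430,438),(56,291)),green=((692,148),(630,636),(49,284)),red=((216,457),(268,278),(335,577)))
for k,(b,m,(t,u)) in D.items():
    uv=px('top',b); c=np.arange(int(round(uv[0]))-1,int(round(uv[0]))+2)
    v=int(round(uv[1])); e1=edge(c,v-7,v-1); e2=edge(c,v+1,v+7)
    band=[hit([uv[0],e],.0565)[0] for e in(e1,e2)]
    vt,vb=px('top',(0,t))[1],px('top',(0,u))[1]
    mc=np.arange(int(px('top',(m[0],0))[0]),int(px('top',(m[1],0))[0])+1)
    ft=edge(mc,int(vt)-4,int(vt)+4); fb=edge(mc,int(vb)-4,int(vb)+4)
    cap=edge(c,int(v-35),int(v-26)) 
    X=hit([mc.mean(),ft],.010)[0]; Y=hit([mc.mean(),fb],.010)[0]; Y2=hit([mc.mean(),fb],.002)[0]
    print(k,'band',np.round(np.mean(band),4),'w',np.round(band[0]-band[1],4),'cap-58',np.round(hit([uv[0],cap],.0565)[0]-.058,4),'plate far-62',np.round(X-.062,4),'near+62',np.round([Y+.062,Y2+.062],4))
E
python3 cen.py
```

```text
yellow band 0.6378 w 0.0167 cap-58 0.6382 plate far-62 0.6395 near+62 [0.6387 0.6397]
blue band 0.6298 w 0.0161 cap-58 0.6305 plate far-62 0.6317 near+62 [0.6301 0.6311]
green band 0.6362 w 0.0162 cap-58 0.6371 plate far-62 0.6364 near+62 [0.6348 0.6358]
red band 0.4814 w 0.0163 cap-58 0.4835 plate far-62 0.484 near+62 [0.4836 0.4835]
```

The edge profiles show yellow and blue about 1.5 mm and red about 2 mm towards −x, with green centred. Time is ample (35 of 128 s), so I'll regrasp each of the three, lift 12 mm, shift and relay. Yellow is first.

```bash
python3 -m crank '[1,0.02,-0.03,0,0,1,0.04,-0.06,0,0,1,0.06,-0.09,0,0,1,0.08,-0.12,0,0,1,0.1,-0.15,0,0]'
python3 -m crank '[1,0.02,-0.03,0,0,1,0.04,-0.06,0,0,1,0.06,-0.09,0,0,1,0.08,-0.12,0,0,1,0.1,-0.15,0,0]'
python3 -m crank '[1,0,0,0,0,1,0,0,-0.03,0,1,0,0,-0.06,0,1,0,0,-0.09,0,1,0,0,-0.11,0]'
python3 -m crank '[1,0,0,-0.015,0,1,0,0,-0.035,0,1,0,0,-0.045,0,1,0,0,-0.05,0,1,0,0,-0.05,0]'
python3 -m crank '[0,0,0,0,0,0,0,0,0,0,0,0,0,0,0,0,0,0,0,0,0,0,0,0,0]' 40
python3 -m crank '[0,0,0,0,0,0,0,0,0.006,0,0,0,0,0.012,0,0,0.0016,0,0.012,0,0,0.0016,0,0.012,0]'
python3 -m crank '[0,0,0,0,0,0,0,0,0,0,0,0,0,-0.004,0,0,0,0,-0.008,0,0,0,0,-0.012,0]'
python3 -m crank '[0,0,0,0,0,0,0,0,0,0,0,0,0,0,0]'
python3 -m crank '[1,0,0,0,0,1,0,0,0,0,1,0,0,0,0,1,0,0,0,0,1,0,0,0,0]'
python3 -m crank '[1,0,0,0.015,0,1,0,0,0.04,0,1,0,0,0.07,0,1,0,0,0.09,0,1,0,0,0.1,0]'
```

```text
clock: 35.45
eef_pos: [0.5419, 0.3237, 0.2071]
ee_rot: [[-1.0, 0.005, 0.001], [0.005, 1.0, 0.0], [-0.001, 0.0, -1.0]]
ft_force: [0.8, 0.3, -0.2]
width: 0.999
grasp_force: 0.0
clock: 35.87
eef_pos: [0.6413, 0.1734, 0.2071]
ee_rot: [[-1.0, 0.005, 0.001], [0.005, 1.0, -0.0], [-0.001, -0.0, -1.0]]
ft_force: [0.3, -0.1, -0.1]
width: 1.002
grasp_force: 0.0
clock: 36.28
eef_pos: [0.6393, 0.175, 0.094]
ee_rot: [[-1.0, 0.005, -0.002], [0.005, 1.0, -0.001], [0.002, -0.001, -1.0]]
ft_force: [-0.3, 0.5, -0.7]
width: 1.0
grasp_force: 0.0
clock: 36.7
eef_pos: [0.6399, 0.1762, 0.0458]
ee_rot: [[-1.0, 0.003, -0.001], [0.003, 1.0, -0.001], [0.001, -0.001, -1.0]]
ft_force: [-0.8, 0.7, 0.4]
width: 0.998
grasp_force: 0.0
clock: 37.12
eef_pos: [0.6405, 0.177, 0.0471]
ee_rot: [[-1.0, 0.002, 0.001], [0.002, 1.0, -0.0], [-0.001, -0.0, -1.0]]
ft_force: [-1.7, 0.0, 4.7]
width: 0.335
grasp_force: 39.1
clock: 37.53
eef_pos: [0.6423, 0.1774, 0.059]
ee_rot: [[-1.0, 0.002, 0.001], [0.002, 1.0, 0.0], [-0.001, 0.0, -1.0]]
ft_force: [-0.4, -0.5, -1.0]
width: 0.337
grasp_force: 39.5
clock: 37.95
eef_pos: [0.6417, 0.177, 0.0465]
ee_rot: [[-1.0, 0.002, -0.0], [0.002, 1.0, -0.0], [0.0, -0.0, -1.0]]
ft_force: [-19.2, -3.3, 49.3]
width: 0.335
grasp_force: 44.2
clock: 38.2
eef_pos: [0.6417, 0.177, 0.0469]
ee_rot: [[-1.0, 0.002, -0.0], [0.002, 1.0, 0.0], [0.0, 0.0, -1.0]]
ft_force: [-4.9, -1.6, 10.6]
width: 0.335
grasp_force: 40.5
clock: 38.62
eef_pos: [0.6417, 0.1771, 0.046]
ee_rot: [[-1.0, 0.002, -0.0], [0.002, 1.0, -0.0], [0.0, -0.0, -1.0]]
ft_force: [0.3, 0.8, -0.0]
width: 0.996
grasp_force: 0.0
clock: 39.03
eef_pos: [0.6433, 0.1773, 0.1508]
ee_rot: [[-1.0, 0.002, 0.005], [0.002, 1.0, 0.002], [-0.005, 0.002, -1.0]]
ft_force: [1.9, 0.2, 0.3]
width: 1.0
grasp_force: 0.0
```

The relay touched down harder than I want (49 N peak), so I'll lower the next ones more gently. Blue is next.

```bash
python3 -m crank '[1,-0.002,-0.02,0,0,1,-0.005,-0.055,0,0,1,-0.008,-0.09,0,0,1,-0.0099,-0.12,0,0,1,-0.0099,-0.14,0,0]'
python3 -m crank '[1,0,-0.0105,0,0,1,0,-0.0105,-0.01,0,1,0,-0.0105,-0.035,0,1,0,-0.0105,-0.06,0,1,0,-0.0105,-0.075,0]'
python3 -m crank '[1,0,0,-0.01,0,1,0,0,-0.02,0,1,0,0,-0.025,0,1,0,0,-0.025,0,1,0,0,-0.025,0]'
python3 -m crank '[0,0,0,0,0,0,0,0,0,0,0,0,0,0,0,0,0,0,0,0,0,0,0,0,0]' 40
python3 -m crank '[0,0,0,0,0,0,0,0,0.006,0,0,0,0,0.012,0,0,0.0016,0,0.012,0,0,0.0016,0,0.012,0]'
python3 -m crank '[0,0,0,0,0,0,0,0,0,0,0,0,0,-0.002,0,0,0,0,-0.004,0,0,0,0,-0.006,0]'
python3 -m crank '[0,0,0,-0.002,0,0,0,0,-0.0035,0,0,0,0,-0.0045,0,0,0,0,-0.0055,0,0,0,0,-0.0055,0]'
python3 -m crank '[0,0,0,0,0,0,0,0,0,0,0,0,0,0,0]'
python3 -m crank '[1,0,0,0,0,1,0,0,0,0,1,0,0,0,0,1,0,0,0,0,1,0,0,0,0]'
python3 -m crank '[1,0,0,0.015,0,1,0,0,0.04,0,1,0,0,0.07,0,1,0,0,0.09,0,1,0,0,0.1,0]'
```

```text
clock: 39.45
eef_pos: [0.6311, 0.033, 0.1466]
ee_rot: [[-1.0, 0.005, -0.0], [0.005, 1.0, -0.001], [0.0, -0.001, -1.0]]
ft_force: [0.3, -0.8, 0.4]
width: 1.001
grasp_force: 0.0
clock: 39.87
eef_pos: [0.6305, 0.0294, 0.0679]
ee_rot: [[-1.0, -0.001, -0.003], [-0.001, 1.0, 0.001], [0.003, 0.001, -1.0]]
ft_force: [-0.2, -0.4, -0.7]
width: 1.002
grasp_force: 0.0
clock: 40.28
eef_pos: [0.6322, 0.027, 0.0467]
ee_rot: [[-1.0, 0.002, 0.001], [0.002, 1.0, 0.0], [-0.001, 0.0, -1.0]]
ft_force: [-0.2, 0.6, -0.1]
width: 0.999
grasp_force: 0.0
clock: 40.7
eef_pos: [0.6321, 0.0262, 0.0468]
ee_rot: [[-1.0, 0.002, 0.001], [0.002, 1.0, -0.0], [-0.001, -0.0, -1.0]]
ft_force: [-1.1, 1.4, 3.5]
width: 0.337
grasp_force: 39.1
clock: 41.12
eef_pos: [0.6341, 0.0269, 0.059]
ee_rot: [[-1.0, 0.002, 0.001], [0.002, 1.0, 0.0], [-0.001, 0.0, -1.0]]
ft_force: [-0.6, 0.0, 0.4]
width: 0.332
grasp_force: 39.5
clock: 41.53
eef_pos: [0.6333, 0.0267, 0.0519]
ee_rot: [[-1.0, 0.002, -0.0], [0.002, 1.0, -0.0], [0.0, -0.0, -1.0]]
ft_force: [0.1, 0.5, -0.0]
width: 0.338
grasp_force: 39.5
clock: 41.95
eef_pos: [0.6335, 0.0262, 0.0469]
ee_rot: [[-1.0, 0.002, 0.0], [0.002, 1.0, -0.0], [-0.0, -0.0, -1.0]]
ft_force: [-1.1, -2.0, 0.1]
width: 0.334
grasp_force: 39.6
clock: 42.2
eef_pos: [0.6335, 0.0263, 0.0469]
ee_rot: [[-1.0, 0.002, 0.0], [0.002, 1.0, -0.0], [-0.0, -0.0, -1.0]]
ft_force: [-0.8, -2.0, 2.2]
width: 0.336
grasp_force: 39.7
clock: 42.62
eef_pos: [0.6334, 0.0269, 0.0467]
ee_rot: [[-1.0, 0.002, -0.0], [0.002, 1.0, 0.0], [0.0, 0.0, -1.0]]
ft_force: [-0.5, -0.3, 0.0]
width: 0.996
grasp_force: 0.0
clock: 43.03
eef_pos: [0.6347, 0.0266, 0.1499]
ee_rot: [[-1.0, 0.002, 0.004], [0.002, 1.0, 0.001], [-0.004, 0.001, -1.0]]
ft_force: [0.7, 0.0, 0.7]
width: 1.001
grasp_force: 0.0
```

```bash
python3 -m crank '[1,-0.02,0.011,0,0,1,-0.055,0.03,0,0,1,-0.09,0.049,0,0,1,-0.12,0.065,0,0,1,-0.142,0.0765,0,0]'
python3 -m crank '[1,-0.0072,0.0039,0,0,1,-0.0072,0.0039,-0.01,0,1,-0.0072,0.0039,-0.035,0,1,-0.0072,0.0039,-0.06,0,1,-0.0072,0.0039,-0.075,0]'
python3 -m crank '[1,0,0,-0.01,0,1,0,0,-0.02,0,1,0,0,-0.0255,0,1,0,0,-0.0255,0,1,0,0,-0.0255,0]'
python3 -m crank '[0,0,0,0,0,0,0,0,0,0,0,0,0,0,0,0,0,0,0,0,0,0,0,0,0]' 40
python3 -m crank '[0,0,0,0,0,0,0,0,0.006,0,0,0,0,0.012,0,0,0.002,0,0.012,0,0,0.002,0,0.012,0]'
python3 -m crank '[0,0,0,0,0,0,0,0,0,0,0,0,0,-0.002,0,0,0,0,-0.004,0,0,0,0,-0.006,0]'
python3 -m crank '[0,0,0,-0.002,0,0,0,0,-0.0035,0,0,0,0,-0.0045,0,0,0,0,-0.0055,0,0,0,0,-0.0055,0]'
python3 -m crank '[0,0,0,0,0,0,0,0,0,0,0,0,0,0,0]'
python3 -m crank '[1,0,0,0,0,1,0,0,0,0,1,0,0,0,0,1,0,0,0,0,1,0,0,0,0]'
python3 -m crank '[1,0,0,0.015,0,1,0,0,0.05,0,1,0,0,0.09,0,1,0,0,0.13,0,1,0,0,0.16,0]'
python3 -m crank '[1,0,0.03,0,0,1,0,0.065,0,0,1,0,0.1,0,0,1,0,0.135,0,0,1,0,0.17,0,0]'
python3 -m crank '[1,0,0.03,0,0,1,0,0.065,0,0,1,0,0.1,0,0,1,0,0.135,0,0,1,0,0.17,0,0]'
python3 cen.py
python3 - <<'E'
from plant import r
import cv2
cv2.imwrite('pics/last.png',r.read_camera('side')['img'][:,:,::-1])
E
```

```text
clock: 43.45
eef_pos: [0.4884, 0.1046, 0.1458]
ee_rot: [[-1.0, -0.0, -0.002], [-0.0, 1.0, 0.0], [0.002, 0.0, -1.0]]
ft_force: [0.1, 0.7, 0.3]
width: 0.998
grasp_force: 0.0
clock: 43.87
eef_pos: [0.4842, 0.1058, 0.069]
ee_rot: [[-1.0, 0.003, -0.001], [0.003, 1.0, -0.002], [0.001, -0.002, -1.0]]
ft_force: [-0.2, 0.1, -0.6]
width: 1.003
grasp_force: 0.0
clock: 44.28
eef_pos: [0.4847, 0.1069, 0.0465]
ee_rot: [[-1.0, 0.002, 0.0], [0.002, 1.0, -0.0], [-0.0, -0.0, -1.0]]
ft_force: [1.1, -0.1, -0.5]
width: 1.002
grasp_force: 0.0
clock: 44.7
eef_pos: [0.4845, 0.1067, 0.0467]
ee_rot: [[-1.0, 0.002, 0.001], [0.002, 1.0, -0.0], [-0.001, -0.0, -1.0]]
ft_force: [-2.4, -0.3, 6.4]
width: 0.337
grasp_force: 38.9
clock: 45.12
eef_pos: [0.4869, 0.1074, 0.0589]
ee_rot: [[-1.0, 0.002, 0.001], [0.002, 1.0, 0.001], [-0.001, 0.001, -1.0]]
ft_force: [0.9, 0.3, -0.3]
width: 0.337
grasp_force: 39.5
clock: 45.53
eef_pos: [0.4861, 0.107, 0.0519]
ee_rot: [[-1.0, 0.002, -0.0], [0.002, 1.0, -0.0], [0.0, -0.0, -1.0]]
ft_force: [0.9, 1.2, -0.2]
width: 0.335
grasp_force: 39.5
clock: 45.95
eef_pos: [0.4863, 0.1067, 0.0
[... 635 characters left out ...]
99
grasp_force: 0.0
clock: 47.45
eef_pos: [0.4859, 0.2788, 0.207]
ee_rot: [[-1.0, 0.002, 0.0], [0.002, 1.0, 0.001], [-0.0, 0.001, -1.0]]
ft_force: [1.0, -1.1, 0.4]
width: 1.002
grasp_force: 0.0
clock: 47.87
eef_pos: [0.4859, 0.4488, 0.2066]
ee_rot: [[-1.0, 0.002, -0.0], [0.002, 1.0, 0.0], [0.0, 0.0, -1.0]]
ft_force: [0.2, 0.9, 0.2]
width: 0.999
grasp_force: 0.0
yellow band 0.6389 w 0.0163 cap-58 0.6396 plate far-62 0.6394 near+62 [0.6387 0.6397]
blue band 0.6311 w 0.0164 cap-58 0.6323 plate far-62 0.6316 near+62 [0.6301 0.6311]
green band 0.6362 w 0.0162 cap-58 0.6371 plate far-62 0.6363 near+62 [0.6348 0.6358]
red band 0.4833 w 0.0163 cap-58 0.4841 plate far-62 0.484 near+62 [0.4836 0.4835]
```

View pics/last.png

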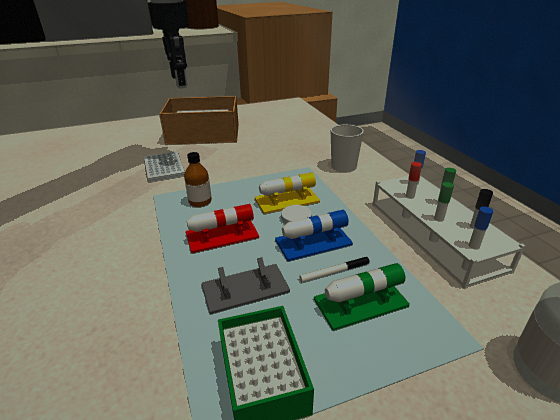

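Every tube is in its own colour, centred to within about 0.5 mm. Grey (245,287) is empty, the bottle (198,180) is upright and the arm is clear.

```bash
python3 -c "
from plant import r
print(r.finish_job())"
```

```text
the job is handed in; nothing more can be done
None
```

The job is handed in at about 48 s: all four tubes lie in the cradles of their own colours, within about 0.5 mm of centre along x and seated, the grey cradle is empty, and the amber bottle still stands.

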